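Put the charged battery packs away

ROBOT

A 7-joint arm with a two-finger parallel gripper is mounted at the origin on the work surface. World frame = base frame: x ahead of the robot, y to its left, z up, the work surface at z = 0. Lengths are in mm, angles in degrees, forces in N, time in s.
With the tool pointing down it reaches from about 425 to 925 mm from the base axis. Payload 6.8 kg.
Tool frame: the origin (TCP) lies between the finger pads; the fingertips stand 11 mm ahead of it and the grasp point (between the pads) lies 8 mm behind it (bot.tip_extent is the distance from the TCP to the fingertips, in mm); z points along the fingers, y is the line along which they close (so a half turn about z gives the same grasp; the last joint's range is limited). The gripper opens to 85 mm and grips with 20 to 120 N. Pads are 22 mm wide; open, the fingers measure 114 mm over their backs; the gripper's body (76 mm by 85 mm) begins 54 mm behind the grasp point. The pads swing forward as they close: fully open they stand 13 mm farther back than shut.
Start: joints at [63.192, 27.33, 1.283, 89.118, -0.659, 63.558, -4.761], TCP at [237.668, -631.792, 242.308] pointing down, gripper open.
Joint ranges: [-169.35, 169.35], [-19.33, 120.38], [-80.79, 83.38], [13.8, 139.57], [-78.32, 258.32], [9.67, 109.79], [-169.56, 169.56]. Speed limits (degrees/s): [136.94, 136.94, 180, 180, 180, 180, 180].

INTERFACE

Orientations are given as [roll, pitch, yaw] about the fixed x, y, z axes, in that order (R = Rz(yaw) Ry(pitch) Rx(roll)).
In Python, from rig import bot gives the robot as it stands.
- The arm moves only by the tool carry_out, never from a script. Its argument "motion" is a list that holds one entry, the list of rows, each a list of 5 numbers: the closure, from 0 (fully open) to 1 (shut), then the shift along the tool's x, y, z in units of 0.05 m (1.0 is 0.05 m), then the turn about the tool's z in units of 0.15 rad (1.0 is 0.15 rad). In form: [[[hand, tx, ty, tz, spin], ...]]. A call has 1 to 12 rows; each row shifts and turns the commanded pose from where the row before left it, along the tool's axes as they then stand; what a row does not reach is not made up. A row lasts 1/10 s, in which the tool goes at most 50 mm and 8.59 degrees, less where a joint would pass 70% of its speed; a pose out of reach is approached as far as the arm can. A call with a number of a shift or a turn outside -1 to 1 is refused whole. A call with a gripper value outside its range is refused whole. The fingers move at their own pace and stop on an object; "grip_force" is the grip in N (left out, the last holds). Time passes only in rows, so rows that do not move let the fingers close. It gives the time, the measured TCP pose, the force, the opening and the grip force at its end, in the units of the state.
- bot.state(): the state, without advancing time (a new reading comes with each control period).
- bot.read_camera(name): name is "scene" or "side" or "wrist"; returns (picture, depth): 384x512x3 uint8, red, green, blue; 384x512 float32, mm along the optical axis (not along the pixel's ray), 0 where there is no reading.
- bot.camera_info(name): a dict with "fx", "fy", "cx", "cy" (pixels), "k1" (the pictures are not rectified: a ray, as slopes to the right and down, at radius r is drawn at 1 + k1 r^2 times it, then the intrinsics apply), "T" (4x4, takes a point from camera to world coordinates). Camera axes: x right, y down, z forward; pixel columns grow to the right and rows downward; lengths in mm; the calibration is good to about 2 mm. A picture is of the moment at which its call begins: read the wrist's pose just before it. camera_info takes no time and is no camera call; for the wrist camera it gives the pose at the moment of the call.
- bot.sign_off(): hands the job in; it is judged then, once.
The state is a dict: "time_s": time; "joint_positions": joint angles; "dq": joint speeds; "effort": joint torques, N m; "tool_pos": TCP position; "orientation": TCP orientation; "ft_force": force on the tool from outside, world axes, zero at the start; "torque": the same for the moment, N m; "width": finger opening in mm; "gripper_force": force on a finger pad.
Only numpy, scipy, OpenCV 4.12 (cv2) and the standard library are available. Lean on these libraries where they do the work, as an engineer would, in place of code of your own. Each camera call takes 0.05 s, during which the arm holds its last target. There are 200 camera calls.

TASK

Switch the charging dock off first, while its battery packs are still plugged in, by pushing its toggle all the way over to the far side. Then pull out every pack and put them all in the aluminium tray where it is on the desk, and after that slide the loaded tray into the slot of the steel rack until it is fully home against the back stop. Leave the mouse, the tape roll and the glue gun where they are.

Things in the scene. Friction and masses are not known exactly. Their poses are not given: they have to be found in the camera images.
- dock: black charging dock fixed to the desk, 74 x 330 mm, top 36 mm high; origin on the desk under the middle of its row of four bays; row along y, +x away from the robot. Bays at y = -96, -32, 32, 96 mm, each 42 x 53 mm, 26 mm deep, open upward; a sprung detent in each holds the pack against about 6 to 12 N of straight upward pull. The toggle stands at y = +165 mm
- switch (a joint): toggle of the dock, rad: about 0 leaning to the dock's -x (near) side = on; 1.0 leaning to the +x (far) side = off. It stays where it is left and is easily pushed
- switch_tip (a point): centre of the toggle's round black knob, 26 mm across, on a 55 mm stem; the pivot is 58 mm above the desk at the dock's x = 0, y = +165 mm and turns about the dock's y axis. The housing below, 70 x 50 mm, is 61 mm high
- pack0: grey battery pack, 40 (x) by 50 (y) by 76 mm (z) tall, 100 g; origin at its centre, z towards its top. A black waist, 30 mm in x, runs from 12 to 29 mm below the centre. In the dock it stands upright, its top 86 mm above the desk, the upper 50 mm free. May be absent: three or four packs in all, in any bays
- pack1: grey battery pack, 40 (x) by 50 (y) by 76 mm (z) tall, 100 g; origin at its centre, z towards its top. A black waist, 30 mm in x, runs from 12 to 29 mm below the centre. In the dock it stands upright, its top 86 mm above the desk, the upper 50 mm free. May be absent: three or four packs in all, in any bays
- pack2: grey battery pack, 40 (x) by 50 (y) by 76 mm (z) tall, 100 g; origin at its centre, z towards its top. A black waist, 30 mm in x, runs from 12 to 29 mm below the centre. In the dock it stands upright, its top 86 mm above the desk, the upper 50 mm free. May be absent: three or four packs in all, in any bays
- pack3: grey battery pack, 40 (x) by 50 (y) by 76 mm (z) tall, 100 g; origin at its centre, z towards its top. A black waist, 30 mm in x, runs from 12 to 29 mm below the centre. In the dock it stands upright, its top 86 mm above the desk, the upper 50 mm free. May be absent: three or four packs in all, in any bays
- tray: loose open aluminium tray, outside 180 mm (x) by 144 mm (y) by 22 mm high, walls and floor 5 mm, 250 g; origin under the centre of its floor. +x is the end that goes into the rack first. A black fin handle sticks out 75 mm at its -x end (x from -90 to -165 mm)
- tray_grip (a point): point to grip the tray's fin: the fin is a bar along the tray's x, 14 mm thick in y, from 18 to 46 mm above the desk; this point is at tray x = -143 mm, y = 0, 36 mm high. Orientation as the tray's
- rack: dark steel rack fixed to the desk; its origin is on the desk where the tray's origin lies when home, axes as the tray's. The tray enters along +x on the desk itself between guides 152 mm apart, 34 mm high, from x = -90 mm on (flared lead-ins from -125 mm), under lips 28 mm high, to a back stop at x = 91.5 mm. From x = -56 mm on a shelf on posts leaves 150 mm height
- mouse: white computer mouse 100 x 60 x 30 mm, to be left alone; origin under its centre
- tape_roll: black tape roll, 90 mm across, 24 mm high, lying flat, to be left alone; origin under its centre
- glue_gun: blue glue gun lying on its side, about 150 x 120 x 35 mm, to be left alone; origin under its barrel
Not all that is in view belongs to the job. What is shaped like the pack2 but blue or purple is not meant. What is shaped like the pack0 but pink or purple is not meant.

How it is judged:
By the outcome, as a careful person would: the job done as asked, in the order asked, and still so for the second after the job is handed in, with the robot touching nothing.
Of pack0, pack1, pack2, pack3 only 3 to 4 are there at a start; the rules pass over those that are not, and their reading is None.
At some moment in a run one of tray may be knocked a few centimetres aside while the robot is not near it.
Once in a run the grip may slacken for a moment while it holds something.
It also fails if it takes over 210 s, if anything falls off the work surface, if the arm or the gripper's body presses on something with over 40 N, if the wrist force passes 120 N, or if a joint passes its speed limit or range.

## Working session

There is one attempt and no reset: what is moved stays moved. The work goes in short steps, Python scripts to look and compute and a tool call to move; the robot and the scene stay as the last step left them, time stands still between calls to the robot, and variables do not carry over. Pictures are saved under pics/ and viewed, at most 14 in all, crops included, and the job is handed in when it is done.

Besides the shell and the picture viewer there is one more tool, called after "Call:" as a command line: name --argument value ..., lists and objects as JSON in quotes. carry_out: Moves the arm, as the interface text tells. Shifts and turns lie within -1 to 1; 1 stands for 0.05 m of shift or 0.15 rad of turn. Its arguments: {"type":"object","properties":{"motion":{"type":"array","items":{"type":"array","items":{"type":"array","items":{"type":"number"}}}},"grip_force":{"type":"number"}},"required":["motion"]}

```bash
mkdir -p pics; ls
python3 - <<'E'
from rig import bot
import cv2,numpy as np
s=bot.state();print({k:np.round(v,2).tolist() for k,v in s.items()})
for n in("scene","side"):
    c=bot.camera_info(n);print(n,c)
    p,d=bot.read_camera(n);cv2.imwrite(f"pics/{n}0.png",p[:,:,::-1]);np.save(f"pics/{n}0.npy",d)
E
```

```text
pics
{'time_s': 0.0, 'joint_positions': [63.19, 27.38, 1.28, 89.18, -0.66, 63.56, -4.76], 'dq': [0.02, -0.01, -0.01, -0.02, -0.07, 0.03, -0.08], 'effort': [-0.0, -59.64, 1.61, -28.12, 0.01, 0.01, 0.0], 'tool_pos': [237.46, -631.24, 241.32], 'orientation': [-179.9, 0.01, 20.62], 'ft_force': [-0.21, 0.0, 0.02], 'torque': [-0.03, 0.03, 0.05], 'gripper_force': 0.0, 'width': 85.14}
scene {'fx': 422.6881567258371, 'fy': 422.6881567258371, 'cx': 252.2511143151738, 'cy': 182.8608018150359, 'k1': -0.08377678186876926, 'T': array([[ 5.37091154e-01,  4.19587657e-01, -7.31764505e-01,
         1.33576330e+03],
       [ 8.43522758e-01, -2.68770010e-01,  4.65007568e-01,
        -5.85341918e+02],
       [-1.56491755e-03, -8.67011465e-01, -4.98285732e-01,
         6.61006311e+02],
       [ 0.00000000e+00,  0.00000000e+00,  0.00000000e+00,
         1.00000000e+00]])}
side {'fx': 426.52390887294484, 'fy': 426.52390887294484, 'cx': 251.33271863558102, 'cy': 191.18779600702257, 'k1': 0.015705049472434753, 'T': array([[-9.46349887e-01, -2.01149222e-01,  2.52904886e-01,
         2.04879845e+02],
       [-3.22943844e-01,  6.16241252e-01, -7.18299375e-01,
         8.92155447e+02],
       [-1.13650634e-02, -7.61436609e-01, -6.48139742e-01,
         9.42681617e+02],
       [ 0.00000000e+00,  0.00000000e+00,  0.00000000e+00,
         1.00000000e+00]])}
```

View pics/scene0.png

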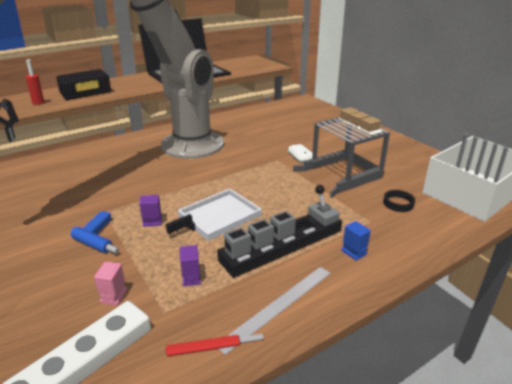

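View pics/side0.png

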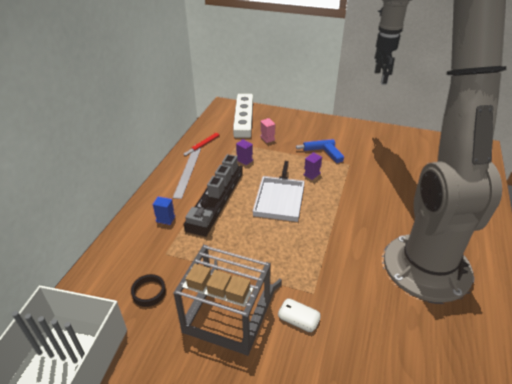

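The scene view shows three grey packs in the dock at about (237,243), (261,234) and (284,225). The toggle is at (320,190), the tray at (220,213) with its fin at (180,225), and the rack at (345,155). Blue, purple and pink decoys stand around them. The side view confirms this.

```bash
cat > h.py <<'E'
from rig import bot
import cv2,numpy as np
def grab(n):
    c=bot.camera_info(n);p,d=bot.read_camera(n);return p,d,c
def cloud(p,d,c):
    K=np.array([[c['fx'],0,c['cx']],[0,c['fy'],c['cy']],[0,0,1]])
    v,u=np.mgrid[:384,:512]
    n=cv2.undistortPoints(np.stack([u,v],-1).reshape(-1,1,2).astype(float),K,np.array([c['k1'],0,0,0.])).reshape(384,512,2)
    P=np.dstack([n[...,0]*d,n[...,1]*d,d])@c['T'][:3,:3].T+c['T'][:3,3]
    P[d<=0]=np.nan
    return P
def topmap(P,p,x0=250,x1=950,y0=-450,y1=450,s=1.5,zmax=160):
    im=np.zeros((int((x1-x0)/s),int((y1-y0)/s),3),np.uint8);h=np.full(im.shape[:2],-99.)
    f=P.reshape(-1,3);col=p.reshape(-1,3);o=np.argsort(f[:,2])
    for i in o:
        X,Y,Z=f[i]
        if np.isfinite(X) and x0<X<x1 and y0<Y<y1 and -20<Z<zmax:
            r,q=int((x1-X)/s),int((y1-Y)/s);im[r:r+2,q:q+2]=col[i];
    return im
E
python3 - <<'E'
from h import *
for n in("scene","side"):
    c=bot.camera_info(n);p=cv2.imread(f"pics/{n}0.png");d=np.load(f"pics/{n}0.npy")
    P=cloud(p,d,c);np.save(f"pics/P{n}.npy",P)
    print(n,np.nanmedian(P[230:240,150:160,2]) if n=="scene" else np.nanmedian(P[240:250,290:300,2]))
    hsv=cv2.cvtColor(p,cv2.COLOR_BGR2HSV)
    z=P[...,2];x=P[...,0];y=P[...,1]
    ws=(x>250)&(x<1000)&(y>-500)&(y<500)
    gray=hsv[...,1]<60
    m=(ws&gray&(z>80)&(z<92)).astype(np.uint8)
    k,l,st,ce=cv2.connectedComponentsWithStats(m)
    for i in range(1,k):
        if st[i,4]>25: q=P[l==i];print(' z86',st[i],q.mean(0).round(1),cv2.minAreaRect(q[:,:2].astype(np.float32)))
    m=(ws&gray&(hsv[...,2]>110)&(z>-5)&(z<30)).astype(np.uint8)
    k,l,st,ce=cv2.connectedComponentsWithStats(m)
    for i in range(1,k):
        if st[i,4]>300: q=P[l==i];print(' bright',st[i],q.mean(0).round(1),cv2.minAreaRect(q[:,:2].astype(np.float32)))
    cv2.imwrite(f"pics/top_{n}.png",topmap(P,p))
a=cv2.imread("pics/top_scene.png");b=cv2.imread("pics/top_side.png")
m=(b==0).all(2);b2=b.copy();b2[m]=a[m];cv2.imwrite("pics/top.png",b2)
E
```

```text
scene 0.364243371434668
 z86 [428 166  73  31 296] [802.4 452.4  85.9] ((795.1739501953125, 451.3108825683594), (205.47113037109375, 42.771060943603516), 15.342118263244629)
 z86 [271 211  25  15 211] [670.6 -76.9  85.2] ((667.9434204101562, -75.07849884033203), (40.95835494995117, 47.19176483154297), 0.6977656483650208)
 z86 [248 219  26  16 241] [ 670.9 -140.4   85.1] ((668.4906005859375, -138.48995971679688), (39.90717697143555, 51.30232620239258), 2.83415150642395)
 z86 [224 228  27  16 265] [ 670.3 -204.2   85.5] ((667.533447265625, -202.75411987304688), (42.49653625488281, 48.56270217895508), 0.6387033462524414)
 bright [423 184  71  37 678] [802.4 451.7  14.8] ((795.6130981445312, 449.1543273925781), (205.66522216796875, 41.68844223022461), 15.508682250976562)
 bright [ 178  188   84   53 2387] [ 470.5 -138.9    9.3] ((453.84722900390625, -133.001220703125), (181.13430786132812, 206.20376586914062), 6.863292694091797)
 bright [ 229  267  101   76 1555] [ 830.8 -197.5    1.1] ((835.5791015625, -178.4041748046875), (57.56200408935547, 288.3978576660156), 11.996511459350586)
side
[... 692 characters left out ...]
5, 471.8573913574219), (3.6422970294952393, 56.10643005371094), 6.363330841064453)
 bright [173 148  27  51 447] [ 828.6 -179.3    0.9] ((829.3308715820312, -182.75502014160156), (54.57634735107422, 294.6750183105469), 15.828106880187988)
 bright [ 253  176   51   46 1843] [ 471.9 -139.3    6.9] ((475.3117370605469, -152.70999145507812), (151.62242126464844, 217.62355041503906), 7.574798107147217)
 bright [278 299  42  33 741] [298.8 285.7  24.2] ((301.72491455078125, 270.866943359375), (76.7423324584961, 103.7784652709961), 82.17367553710938)
 bright [ 46 309  57  33 888] [819.4 471.8   9.4] ((820.040283203125, 480.2818603515625), (141.13607788085938, 48.423377990722656), 4.879603862762451)
```

View pics/top.png

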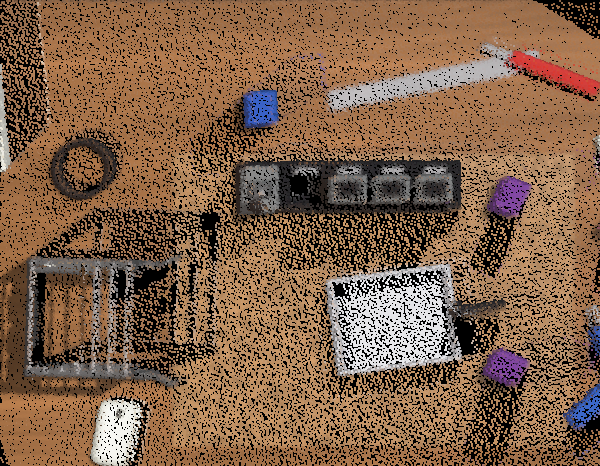

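The top-down map (x up, y to the left, 1.5 mm per pixel) shows the dock at rows 160-215, cols 238-460, with packs at cols 348, 392 and 435 and the fourth bay empty. The tray is centred at about (398,320) with its fin pointing right. The rack opens to the right at col 180. I'll turn the hand and move above the area for a wrist look.

Call:
carry_out --motion '[[[0,0,0,-0.2,0.8],[0,0,0,-0.2,0.8],[0,0,0,-0.2,0.8],[0,0,0,-0.2,0.8],[0,0,0,-0.2,0.8],[0,0,0,-0.2,0.8],[0,0,0,-0.2,0.8],[0,0,0,-0.2,0.8],[0,0,0,-0.2,0.8],[0,0,0,-0.2,0.8],[0,0,0,0,0],[0,0,0,0,0]]]'

```text
time_s: 1.3
tool_pos: [237.7, -631.6, 341.7]
orientation: [-180.0, 0.0, -48.0]
ft_force: [-0.5, 0.1, -0.5]
width: 85.4
gripper_force: 0.0
```

Call:
carry_out --motion '[[[0,0,0,0,-0.9],[0,0,0,0,-0.9],[0,0,0,0,-0.9],[0,0,0,0,-0.9],[0,0,0,0,-0.9],[0,0,0,0,-0.9],[0,0,0,0,-0.9],[0,0,0,0,-0.9],[0,0,0,0,-0.9],[0,0,0,0,-0.9],[0,0,0,0,-0.9],[0,0,0,0,-0.9]]]'

```text
time_s: 2.5
tool_pos: [237.5, -631.4, 341.1]
orientation: [-179.9, -0.0, 45.2]
ft_force: [-0.1, 0.2, 0.5]
width: 85.3
gripper_force: 0.0
```

Call:
carry_out --motion '[[[0,0,0,0,-0.9],[0,0,0,0,-0.9],[0,0,0,0,-0.9],[0,0,0,0,-0.9],[0,0,0,0,-0.9],[0,0,0,0,-0.76],[0,0,0,0,0],[0,0,0,0,0]]]'

```text
time_s: 3.3
tool_pos: [237.4, -631.6, 341.6]
orientation: [-180.0, -0.1, 89.8]
ft_force: [-0.5, 0.1, -0.2]
width: 85.3
gripper_force: 0.0
```

Call:
carry_out --motion '[[[0,0.5,0.3,-0.1,0],[0,0.8,0.5,-0.1,0],[0,0.8,0.5,-0.1,0],[0,0.8,0.5,-0.1,0],[0,0.8,0.5,-0.1,0],[0,0.8,0.5,-0.1,0],[0,0.8,0.5,-0.1,0],[0,0.8,0.5,-0.1,0],[0,0.8,0.5,-0.1,0],[0,0.8,0.5,-0.1,0],[0,0.8,0.5,-0.1,0],[0,0.5,0.3,-0.1,0]]]'

```text
time_s: 4.5
tool_pos: [520.1, -178.2, 402.6]
orientation: [180.0, -0.1, 90.0]
ft_force: [-0.1, -0.1, 0.2]
width: 85.3
gripper_force: 0.0
```

Call:
carry_out --motion '[[[0,0.5,0.3,0,0],[0,0.5,0.3,0,0],[0,0.4,0.2,0,0],[0,0,0,0,0],[0,0,0,0,0],[0,0,0,0,0]]]'

```text
time_s: 5.1
tool_pos: [558.3, -113.8, 402.1]
orientation: [-180.0, 0.0, 89.7]
ft_force: [-0.6, -0.4, 0.4]
width: 85.4
gripper_force: 0.0
```

Run:
```python
from h import *
s=bot.state();print({k:np.round(s[k],2).tolist() for k in('tool_pos','orientation','joint_positions','ft_force')})
p,d,c=grab("wrist");print(c)
cv2.imwrite("pics/w1.png",p[:,:,::-1]);np.save("pics/Pw1.npy",cloud(p,d,c))
```

```text
{'tool_pos': [558.3, -113.76, 402.12], 'orientation': [-179.97, 0.04, 89.75], 'joint_positions': [29.78, 13.57, -30.07, 89.49, 6.92, 78.81, -1.2], 'ft_force': [-0.62, -0.4, 0.41]}
{'fx': 288.60818442532604, 'fy': 288.60818442532604, 'cx': 255.36790192150616, 'cy': 198.58978724738043, 'k1': -0.07227339815628003, 'T': array([[ 9.99988224e-01, -4.34232159e-03, -2.16708954e-03,
         5.58657963e+02],
       [-4.77762148e-03, -9.59266347e-01, -2.82462828e-01,
        -4.14429160e+01],
       [-8.52271626e-04,  2.82469855e-01, -9.59275797e-01,
         5.34188559e+02],
       [ 0.00000000e+00,  0.00000000e+00,  0.00000000e+00,
         1.00000000e+00]])}
```

View pics/w1.png

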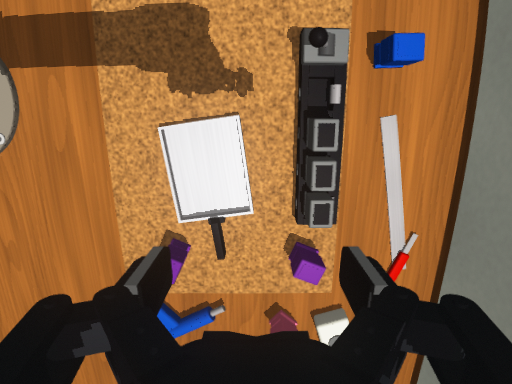

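The wrist view shows packs at (325,133), (323,174) and (320,211), an empty bay at (322,93) and the knob at (318,37). The tray spans (160-253, 115-222) with the fin tip at (221,255).

```bash
cat >> h.py <<'E'
def rect(q): 
    r=cv2.minAreaRect(q[:,:2].astype(np.float32));return [np.round(v,1) for v in r]
def tray(P,p,v=150):
    # RGB picture; tray white mask -> rim points at z~22 -> outer rectangle
    hsv=cv2.cvtColor(p,cv2.COLOR_RGB2HSV);z=P[...,2]
    m=((hsv[...,1]<60)&(hsv[...,2]>v)&(z>-5)&(z<30)&(P[...,0]>300)&(P[...,0]<650)&(P[...,1]<350)).astype(np.uint8)
    k,l,st,_=cv2.connectedComponentsWithStats(m);i=1+np.argmax(st[1:,4])
    q=P[(l==i)&(z>17)&(z<27)];return q
E
python3 - <<'E'
from h import *
P=np.load("pics/Pw1.npy");p=cv2.imread("pics/w1.png")[:,:,::-1].copy()
hsv=cv2.cvtColor(p,cv2.COLOR_RGB2HSV);z=P[...,2];x=P[...,0];y=P[...,1]
print('desk',np.nanmedian(z[60:110,260:290]))
m=((z>80)&(z<92)&(x>600)&(x<720)&(y>-260)&(y<0)).astype(np.uint8)
k,l,st,_=cv2.connectedComponentsWithStats(m)
for i in range(1,k):
    if st[i,4]>60:q=P[l==i];print('pack',st[i],q.mean(0).round(1),rect(q))
q=P[(z>30)&(z<40)&(x>600)&(x<740)&(y>-300)&(y<20)];print('dock',rect(q))
q=P[(z>85)&(x>600)&(x<740)&(y>20)&(y<100)];print('knob',len(q),q.min(0),q.max(0),q.mean(0))
q=P[(z>57)&(z<65)&(x>600)&(x<740)&(y>20)&(y<100)];print('house',rect(q),q[:,2].mean())
q=tray(P,p);print('tray',len(q),rect(q),cv2.boxPoints(cv2.minAreaRect(q[:,:2].astype(np.float32))).round(1).tolist())
q=P[(z>38)&(z<50)&(x>400)&(x<560)&(y<-200)&(y>-330)];print('fin',len(q),rect(q) if len(q)>3 else 0)
# rack in both fixed views
for n in("scene","side"):
    Q=np.load(f"pics/P{n}.npy");z=Q[...,2]
    s=(Q[...,0]>330)&(Q[...,0]<640)&(Q[...,1]>150)&(Q[...,1]<430)
    for lo,hi in((25,40),(145,175)):
        q=Q[s&(z>lo)&(z<hi)];print(n,lo,len(q),rect(q),np.median(q[:,2]))
E
```

```text
desk 1.2328528582706895
pack [312 119  28  32 828] [664.8 -71.3  86.5] [array([665.6, -72. ]), array([41.5, 47.1]), np.float64(0.3)]
pack [310 160  27  31 758] [ 664.9 -134.8   86.4] [array([ 665.8, -135.4]), array([48.9, 39.2]), np.float64(90.0)]
pack [309 198  25  30 679] [ 665.  -198.4   86.4] [array([ 666. , -199.2]), array([39.2, 49.4]), np.float64(0.1)]
dock [array([ 670.5, -140.2]), array([ 75.3, 318.7]), np.float64(0.4)]
knob 328 [629.67739289  47.42922037  85.04836362] [658.51298777  71.95506229 122.72036772] [641.32193127  58.68650781 116.85995678]
house [array([666. ,  60.3]), array([70.7, 50.2]), np.float64(1.6)] 61.14440571683308
tray 967 [array([ 469.9, -141.1]), array([144.8, 180.5]), np.float64(7.6)] [[386.20001220703125, -61.099998474121094], [410.0, -240.10000610351562], [553.5, -221.0], [529.7999877929688, -42.099998474121094]]
fin 364 [array([ 450. , -277.5]), array([101.6,  74.6]), np.float64(16.6)]
scene 25 635 [array([447.6, 296.9]), array([235.3, 220.1]), np.float64(1.0)] 33.13094336809047
scene 145 827 [array([473.5, 327.6]), array([162.5, 180.2]), np.float64(89.2)] 158.35725211544718
side 25 1127 [array([449.7, 304.1]), array([216.5, 236.7]), np.float64(88.2)] 32.94179344158886
side 145 1747 [array([473.6, 332.7]), array([157.3, 178. ]), np.float64(88.7)] 159.7597197815378
```

Call:
carry_out --motion '[[[1,0.3,0.04,0.4,0],[1,0.4,0.1,0.6,0],[1,0.4,0.1,0.6,0],[1,0.4,0.1,0.6,0],[1,0.4,0.1,0.6,0],[1,0.4,0.1,0.6,0],[1,0.4,0.1,0.6,0],[1,0.4,0.1,0.6,0],[1,0.3,0,0.6,0],[1,0.08,0,0.6,0],[1,0,0,0.24,0],[1,0,0,0,0]]]'

```text
time_s: 6.35
tool_pos: [595.1, 59.9, 98.7]
orientation: [-179.8, 0.1, 89.8]
ft_force: [0.2, -0.5, 0.4]
width: 0.0
gripper_force: 0.0
```

Call:
carry_out --motion '[[[1,0,0.2,0,0],[1,0,0.2,0,0],[1,0,0.15,0,0],[1,0,0.15,0,0],[1,0,0.15,0,0],[1,0,0.15,0,0],[1,0,0.1,0,0],[1,0,0.1,0,0],[1,0,0.1,0,0],[1,0,0,0,0]]]'

```text
time_s: 7.35
tool_pos: [661.7, 61.3, 100.1]
orientation: [180.0, -0.0, 89.9]
ft_force: [1.3, -0.0, -0.2]
width: 0.1
gripper_force: 0.0
```

Call:
carry_out --motion '[[[1,0,0.06,0,0],[1,0,0.06,0,0],[1,0,0.06,0,0],[1,0,0,0,0]]]'

```text
time_s: 7.75
tool_pos: [666.2, 61.3, 99.8]
orientation: [-179.5, 0.1, 89.9]
ft_force: [-14.1, -0.8, 7.5]
width: -0.1
gripper_force: 7.0
```

Call:
carry_out --motion '[[[1,0,-0.3,0,0],[1,0,-0.5,-0.3,0],[1,0,-0.5,-0.6,0],[1,0,-0.2,-0.6,0],[1,0,0,-0.6,0],[1,0,0,-0.6,0],[0.5,0.2,0,-0.6,0],[0.5,0.4,-0.1,-0.6,0],[0.5,0.5,-0.2,-0.6,0],[0.5,0.5,-0.3,-0.6,0],[0.5,0.5,-0.4,-0.6,0],[0.5,0.5,-0.4,-0.3,0]]]'

```text
time_s: 8.95
tool_pos: [525.5, 193.4, 403.7]
orientation: [179.7, -0.1, 89.9]
ft_force: [-0.1, -0.3, 0.1]
width: 42.6
gripper_force: 0.0
```

Call:
carry_out --motion '[[[0.5,0.5,-0.4,0,0],[0.5,0.5,-0.4,0,0],[0.5,0.5,-0.3,0,0],[0.5,0.5,0,0,0],[0.5,0.5,0,0,0],[0.5,0.3,0,0,0],[0.5,0,0,0,0],[0.5,0,0,0,0]]]'

```text
time_s: 9.75
tool_pos: [471.0, 331.2, 400.2]
orientation: [180.0, 0.0, 89.9]
ft_force: [1.1, -0.4, -0.3]
width: 42.9
gripper_force: 0.0
```

Run:
```python
from h import *
s=bot.state();print({k:np.round(s[k],2).tolist() for k in('tool_pos','orientation','ft_force')})
p,d,c=grab("wrist");P=cloud(p,d,c)
cv2.imwrite("pics/w2.png",p[:,:,::-1]);np.save("pics/Pw2.npy",P)
z=P[...,2];s=(P[...,0]>330)&(P[...,0]<640)&(P[...,1]>120)&(P[...,1]<460)
for lo,hi in((26,40),(150,166)):
    q=P[s&(z>lo)&(z<hi)];print(lo,len(q),rect(q),np.median(q[:,2]))
p,d,c=grab("scene");P=cloud(p,d,c);np.save("pics/Ps2.npy",P)
q=P[(P[...,2]>85)&(P[...,0]>600)&(P[...,0]<740)&(P[...,1]>20)&(P[...,1]<100)];print('knob',len(q),q.min(0),q.max(0),q.mean(0))
```

```text
{'tool_pos': [470.98, 331.16, 400.21], 'orientation': [180.0, 0.03, 89.87], 'ft_force': [1.07, -0.35, -0.31]}
26 1180 [array([445.4, 314.5]), array([189.5, 229.7]), np.float64(88.4)] 34.277227620962435
150 5439 [array([472.5, 330.7]), array([155.1, 177.3]), np.float64(88.4)] 160.9074137907386
knob 86 [678.28672735  46.49072796  85.10376646] [703.95258277  68.84857201 119.24371095] [694.4363021   54.90517295 107.76564505]
```

View pics/w2.png

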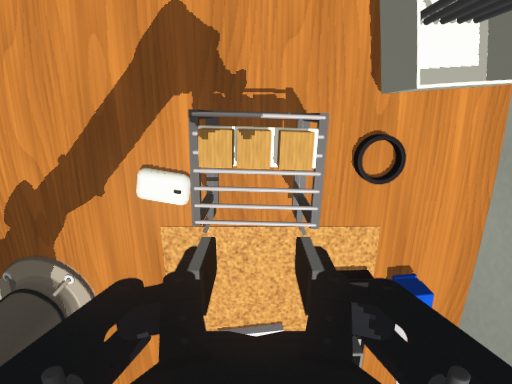

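The wrist view shows the rack's shelf at (190-325, 110-228) and its open end toward the cork, at the lower side of the picture. The knob now reads x ≈ 694, so the switch is off. Next is the first pack at (665.7, -71.7).

Call:
carry_out --motion '[[[0.2,-0.4,0.2,0.2,0],[0.2,-0.7,0.3,0.3,0],[0.2,-0.8,0.4,0.3,0],[0.2,-0.8,0.4,0.3,0],[0.2,-0.8,0.4,0.3,0],[0.2,-0.8,0.4,0.3,0],[0.2,-0.8,0.4,0.3,0],[0.2,-0.8,0.4,0.3,0],[0.2,-0.8,0.4,0.6,0],[0.2,-0.7,0.3,0.7,0],[0.2,-0.5,0.2,0.7,0],[0.2,-0.16,0.1,0.6,0]]]'

```text
time_s: 11.05
tool_pos: [662.7, -74.4, 156.5]
orientation: [-179.9, 0.2, 89.5]
ft_force: [-0.2, -0.3, -0.2]
width: 68.1
gripper_force: 0.0
```

Call:
carry_out --motion '[[[0.2,0,0,0,0],[0.2,0,0,0,0]]]'

```text
time_s: 11.25
tool_pos: [662.6, -67.7, 159.1]
orientation: [-180.0, -0.0, 89.8]
ft_force: [0.4, 0.0, 1.5]
width: 68.5
gripper_force: 0.0
```

Call:
carry_out --motion '[[[0.2,-0.08,0.06,0.3,0],[0.2,0,0,0.4,0],[0.2,0,0,0.4,0],[0.2,0,0,0.4,0],[0.2,0,0,0.3,0],[0.2,0,0,0.3,0],[0.2,0,0,0,0],[0.8,0,0,0,0],[0.8,0,0,0,0],[0.8,0,0,0,0],[0.8,0,0,0,0],[0.8,0,0,0,0]]]' --grip_force 70

```text
time_s: 12.45
tool_pos: [666.8, -71.6, 54.9]
orientation: [179.9, 0.0, 89.9]
ft_force: [-0.1, -0.1, 5.1]
width: 39.4
gripper_force: 70.8
```

Call:
carry_out --motion '[[[0.8,0,0,-0.1,0],[0.8,0,0,-0.1,0],[0.8,0,0,-0.2,0],[0.8,0,0,-0.2,0],[0.8,0,0,-0.3,0],[0.8,0,0,-0.4,0],[0.8,0,0,-0.4,0],[0.8,0,0,-0.4,0],[0.8,0,0,-0.3,0],[0.8,0,0,0,0],[0.8,0,0,0,0]]]'

```text
time_s: 13.55
tool_pos: [665.7, -71.7, 173.8]
orientation: [180.0, 0.0, 89.9]
ft_force: [-0.3, 0.9, -1.7]
width: 39.0
gripper_force: 72.4
```

Run:
```python
from h import *
s=bot.state();print({k:np.round(s[k],2).tolist() for k in('tool_pos','orientation','ft_force','width','gripper_force')})
for n in("side","scene"):
    p,d,c=grab(n);P=cloud(p,d,c);cv2.imwrite(f"pics/{n}3.png",p[:,:,::-1])
    q=tray(P,p);print(n,'tray',len(q),rect(q))
    z=P[...,2];x=P[...,0];y=P[...,1];q=P[(z>80)&(z<92)&(x>640)&(x<695)&(y>-260)&(y<0)];print('packs86',len(q),q[:,1].min(),q[:,1].max())
```

```text
{'tool_pos': [665.73, -71.71, 173.82], 'orientation': [179.99, 0.02, 89.88], 'ft_force': [-0.31, 0.93, -1.71], 'width': 38.98, 'gripper_force': 72.38}
side tray 240 [array([ 470.6, -137.5]), array([144.2, 189.3]), np.float64(7.5)]
packs86 185 -223.4488295296294 -106.74873910443853
scene tray 455 [array([ 470.3, -141.2]), array([149.6, 184.3]), np.float64(7.6)]
packs86 521 -227.10261588946167 -112.60931945186115
```

Call:
carry_out --motion '[[[0.8,0,-0.3,0,0],[0.8,-0.05,-0.5,0,0],[0.8,-0.05,-0.5,0,0],[0.8,-0.05,-0.5,0,0],[0.8,-0.05,-0.5,0,0],[0.8,-0.05,-0.5,0,0],[0.8,-0.03,-0.5,0,0],[0.8,0,-0.5,0,0],[0.8,0,-0.26,0,0],[0.8,0,0,0.2,-0.45],[0.8,0,0,0.4,-0.45],[0.8,0,0,0.4,0]]]'

```text
time_s: 14.85
tool_pos: [463.4, -85.3, 123.1]
orientation: [179.9, 0.0, 97.7]
ft_force: [-0.7, -0.0, -1.2]
width: 39.4
gripper_force: 72.4
```

Call:
carry_out --motion '[[[0.8,0,0,0.4,0],[0.8,0,0,0.3,0],[0.8,0,0,0,0],[0.8,0,0,0,0]]]'

```text
time_s: 15.25
tool_pos: [463.1, -84.9, 88.5]
orientation: [-180.0, -0.0, 97.6]
ft_force: [1.1, -0.4, -1.5]
width: 39.3
gripper_force: 72.4
```

Call:
carry_out --motion '[[[0.8,0,0,0.25,0],[0.8,0,0,0.2,0],[0.8,0,0,0.15,0],[0.8,0,0,0.1,0],[0.8,0,0,0.05,0],[0.8,0,0,0,0],[0.8,0,0,0,0]]]'

```text
time_s: 15.95
tool_pos: [463.0, -85.2, 51.2]
orientation: [180.0, 0.0, 97.6]
ft_force: [-0.2, -0.1, -1.2]
width: 39.2
gripper_force: 72.4
```

Call:
carry_out --motion '[[[0.8,0,0,0.03,0],[0.8,0,0,0,0],[0.5,0,0,0,0],[0.2,0,0,0,0],[0.2,0,0,0,0],[0.2,0,0,-0.1,0],[0.2,0,0,-0.3,0],[0.2,0,0,-0.5,0],[0.2,0,0,-0.5,0],[0.2,0,0,-0.5,0.45],[0.2,0,0,-0.5,0.45],[0.2,0,0,0,0]]]'

```text
time_s: 17.15
tool_pos: [465.0, -85.3, 173.0]
orientation: [179.7, 0.1, 89.8]
ft_force: [1.5, -0.7, 0.0]
width: 68.5
gripper_force: 0.0
```

Call:
carry_out --motion '[[[0.2,-0.1,0.3,0,0],[0.2,-0.1,0.5,0,0],[0.2,-0.1,0.5,0,0],[0.2,-0.2,0.5,0,0],[0.2,-0.2,0.5,0,0],[0.2,-0.1,0.5,0,0],[0.2,-0.1,0.5,0,0],[0.2,-0.1,0.5,0,0],[0.2,0,0.25,0,0],[0.2,0,0,0.3,0],[0.2,0,0,0.3,0],[0.2,0,0,0,0]]]'

```text
time_s: 18.35
tool_pos: [661.9, -135.5, 135.5]
orientation: [-179.6, -0.0, 89.9]
ft_force: [-0.2, 0.1, 0.4]
width: 68.5
gripper_force: 0.0
```

Call:
carry_out --motion '[[[0.2,0,0,0.2,0],[0.2,0,0,0,0],[0.2,0,0,0,0]]]'

```text
time_s: 18.65
tool_pos: [665.0, -135.7, 129.6]
orientation: [-180.0, 0.0, 89.9]
ft_force: [0.2, 0.0, 0.2]
width: 68.1
gripper_force: 0.0
```

Call:
carry_out --motion '[[[0.2,0,0.01,0.3,0],[0.2,0,0,0.4,0],[0.2,0,0,0.4,0],[0.2,0,0,0.3,0],[0.2,0,0,0.11,0],[0.2,0,0,0,0],[0.2,0,0,0,0],[0.8,0,0,0,0],[0.8,0,0,0,0],[0.8,0,0,0,0],[0.8,0,0,0,0],[0.8,0,0,0,0]]]'

```text
time_s: 19.85
tool_pos: [666.6, -135.7, 55.2]
orientation: [179.9, 0.0, 89.9]
ft_force: [-0.7, -0.3, 5.4]
width: 39.5
gripper_force: 70.8
```

Call:
carry_out --motion '[[[0.8,0,0,-0.1,0],[0.8,0,0,-0.1,0],[0.8,0,0,-0.2,0],[0.8,0,0,-0.2,0],[0.8,0,0,-0.3,0],[0.8,0,0,-0.4,0],[0.8,0,0,-0.4,0],[0.8,0,0,-0.4,0],[0.8,0,0,-0.3,0],[0.8,0,0,0,0],[0.8,0,0,0,0]]]'

```text
time_s: 20.95
tool_pos: [665.5, -135.7, 174.3]
orientation: [-180.0, 0.0, 89.9]
ft_force: [-0.0, 0.6, -1.7]
width: 39.4
gripper_force: 72.3
```

```bash
cat > chk.py <<'E'
from h import *
import sys
s=bot.state();print({k:np.round(s[k],2).tolist() for k in('time_s','tool_pos','orientation','ft_force','width','gripper_force')})
for n in("side","scene"):
    p,d,c=grab(n);P=cloud(p,d,c);cv2.imwrite(f"pics/{n}_{sys.argv[1]}.png",p[:,:,::-1])
    q=tray(P,p);print(n,'tray',len(q),rect(q))
    z=P[...,2];x=P[...,0];y=P[...,1]
    for nm,zl,zh,xl,xh,yl,yh in(('dock',80,92,640,695,-260,0),('tray',74,90,380,560,-250,0)):
        m=((z>zl)&(z<zh)&(x>xl)&(x<xh)&(y>yl)&(y<yh)).astype(np.uint8)
        k,l,st,_=cv2.connectedComponentsWithStats(m)
        for i in range(1,k):
            if st[i,4]>30:q=P[l==i];print('  ',nm,st[i,4],q.mean(0).round(1),rect(q))
E
python3 chk.py 4
```

```text
{'time_s': 20.95, 'tool_pos': [665.48, -135.72, 174.26], 'orientation': [-180.0, 0.02, 89.88], 'ft_force': [-0.02, 0.56, -1.69], 'width': 39.45, 'gripper_force': 72.26}
side tray 208 [array([ 470.2, -135.8]), array([144.1, 187.8]), np.float64(7.4)]
   dock 65 [ 657.2 -195.1   84.4] [array([ 657.5, -195.6]), array([53.2, 24.3]), np.float64(87.4)]
   tray 148 [462.6 -80.2  79.3] [array([463.1, -82.9]), array([39.8, 52.6]), np.float64(8.1)]
scene tray 318 [array([ 472.6, -155.8]), array([151.4, 156.9]), np.float64(7.7)]
   dock 274 [ 670.2 -203.7   85.3] [array([ 667.7, -202.7]), array([50.2, 42.7]), np.float64(87.6)]
   tray 174 [468.1 -90.   80.2] [array([463.5, -87.3]), array([44.2, 51.1]), np.float64(5.6)]
```

Call:
carry_out --motion '[[[0.8,0,-0.3,0,0],[0.8,-0.05,-0.5,0,0],[0.8,-0.05,-0.5,0,0],[0.8,0,-0.5,0,0],[0.8,0,-0.5,0,0],[0.8,0,-0.5,0,0],[0.8,0,-0.5,0,0],[0.8,0,-0.4,0,0],[0.8,0,-0.21,0,0],[0.8,0,0,0.2,-0.45],[0.8,0,0,0.3,-0.45],[0.8,0,0,0.3,0]]]'

```text
time_s: 22.25
tool_pos: [470.6, -140.3, 133.5]
orientation: [180.0, -0.0, 97.7]
ft_force: [-0.1, 0.2, -1.8]
width: 39.0
gripper_force: 72.2
```

Call:
carry_out --motion '[[[0.8,0,0,0.3,0],[0.8,0,0,0.2,0],[0.8,0,0,0,0],[0.8,0,0,0,0]]]'

```text
time_s: 22.65
tool_pos: [470.5, -140.1, 109.2]
orientation: [180.0, -0.0, 97.6]
ft_force: [0.3, 0.5, -1.2]
width: 39.2
gripper_force: 72.2
```

Down 59 mm more, shifted 0.5 mm toward -y.

Call:
carry_out --motion '[[[0.8,-0.01,0,0.3,0],[0.8,0,0,0.3,0],[0.8,0,0,0.25,0],[0.8,0,0,0.2,0],[0.8,0,0,0.1,0],[0.8,0,0,0.03,0],[0.8,0,0,0,0],[0.8,0,0,0,0]]]'

```text
time_s: 23.45
tool_pos: [470.7, -140.8, 50.5]
orientation: [179.9, 0.0, 97.6]
ft_force: [1.0, -0.2, -1.6]
width: 39.3
gripper_force: 72.6
```

Call:
carry_out --motion '[[[0.8,0,0,0.01,0],[0.8,0,0,0,0],[0.5,0,0,0,0],[0.2,0,0,0,0],[0.2,0,0,0,0],[0.2,0,0,-0.1,0],[0.2,0,0,-0.3,0],[0.2,0,0,-0.5,0],[0.2,0,0,-0.5,0],[0.2,0,0,-0.5,0.45],[0.2,0,0,-0.5,0.45],[0.2,0,0,0,0]]]'

```text
time_s: 24.65
tool_pos: [472.4, -141.0, 173.0]
orientation: [179.7, 0.1, 89.8]
ft_force: [1.2, 0.0, -0.8]
width: 68.5
gripper_force: 0.0
```

Call:
carry_out --motion '[[[0.2,-0.1,0.3,0,0],[0.2,-0.1,0.5,0,0],[0.2,-0.2,0.5,0,0],[0.2,-0.2,0.5,0,0],[0.2,-0.2,0.5,0,0],[0.2,-0.2,0.5,0,0],[0.2,-0.1,0.5,0,0],[0.2,-0.07,0.4,0,0],[0.2,0,0.2,0,0],[0.2,0,0,0.4,0],[0.2,0,0,0.4,0],[0.2,0,0,0,0]]]'

```text
time_s: 25.85
tool_pos: [662.4, -199.0, 126.1]
orientation: [-179.6, -0.1, 89.9]
ft_force: [0.1, 0.2, -0.6]
width: 68.1
gripper_force: 0.0
```

Call:
carry_out --motion '[[[0.2,0,0,0,0],[0.2,0,0,0,0]]]'

```text
time_s: 26.05
tool_pos: [665.6, -199.6, 130.8]
orientation: [179.9, 0.0, 89.9]
ft_force: [-0.6, -0.5, 0.5]
width: 68.3
gripper_force: 0.0
```

Call:
carry_out --motion '[[[0.2,0,0.01,0.3,0],[0.2,0,0,0.4,0],[0.2,0,0,0.4,0],[0.2,0,0,0.3,0],[0.2,0,0,0.13,0],[0.2,0,0,0,0],[0.2,0,0,0,0],[0.8,0,0,0,0],[0.8,0,0,0,0],[0.8,0,0,0,0],[0.8,0,0,0,0],[0.8,0,0,0,0]]]'

```text
time_s: 27.25
tool_pos: [666.5, -199.8, 54.3]
orientation: [179.9, 0.0, 89.9]
ft_force: [-1.0, -0.5, 6.6]
width: 39.3
gripper_force: 70.9
```

Call:
carry_out --motion '[[[0.8,0,0,-0.1,0],[0.8,0,0,-0.1,0],[0.8,0,0,-0.2,0],[0.8,0,0,-0.2,0],[0.8,0,0,-0.3,0],[0.8,0,0,-0.4,0],[0.8,0,0,-0.4,0],[0.8,0,0,-0.4,0],[0.8,0,0,-0.3,0],[0.8,0,0,0,0],[0.8,0,0,0,0]]]'

```text
time_s: 28.35
tool_pos: [665.4, -199.7, 173.3]
orientation: [-180.0, 0.0, 89.9]
ft_force: [-0.9, -0.5, -1.5]
width: 39.1
gripper_force: 72.2
```

```bash
python3 chk.py 5
```

```text
{'time_s': 28.35, 'tool_pos': [665.4, -199.71, 173.26], 'orientation': [-179.99, 0.02, 89.88], 'ft_force': [-0.86, -0.53, -1.53], 'width': 39.13, 'gripper_force': 72.18}
side tray 71 [array([ 406.9, -160.2]), array([ 49.3, 170.1]), np.float64(24.6)]
   tray 277 [ 466.2 -106.6   79.3] [array([ 466.7, -111. ]), array([ 39.6, 108.9]), np.float64(7.8)]
scene tray 211 [array([ 475.8, -185.3]), array([149.1,  97. ]), np.float64(5.9)]
   tray 134 [ 472.5 -151.3   80.3] [array([ 471.3, -139.6]), array([41.8, 59.1]), np.float64(11.1)]
```

Call:
carry_out --motion '[[[0.8,0,-0.3,0,0],[0.8,0.03,-0.5,0,0],[0.8,0.03,-0.5,0,0],[0.8,0,-0.5,0,0],[0.8,0,-0.5,0,0],[0.8,0,-0.5,0,0],[0.8,0,-0.4,0,0],[0.8,0,-0.36,0,0],[0.8,0,-0.2,0,0],[0.8,0,0,0.2,-0.45],[0.8,0,0,0.3,-0.45],[0.8,0,0,0.3,0]]]'

```text
time_s: 29.65
tool_pos: [477.9, -196.3, 132.3]
orientation: [180.0, -0.0, 97.6]
ft_force: [-1.9, 0.2, -1.1]
width: 39.1
gripper_force: 72.2
```

Call:
carry_out --motion '[[[0.8,0,0,0.3,0],[0.8,0,0,0.2,0],[0.8,0,0,0,0],[0.8,0,0,0,0]]]'

```text
time_s: 30.05
tool_pos: [477.9, -196.0, 108.0]
orientation: [-180.0, -0.0, 97.6]
ft_force: [-0.0, 0.2, -0.6]
width: 39.0
gripper_force: 72.2
```

Call:
carry_out --motion '[[[0.8,-0.01,0,0.3,0],[0.8,0,0,0.3,0],[0.8,0,0,0.25,0],[0.8,0,0,0.2,0],[0.8,0,0,0.1,0],[0.8,0,0,0.01,0],[0.8,0,0,0,0],[0.8,0,0,0,0]]]'

```text
time_s: 30.85
tool_pos: [477.9, -196.8, 50.2]
orientation: [180.0, 0.0, 97.6]
ft_force: [-0.0, -0.2, -1.0]
width: 39.2
gripper_force: 72.4
```

Call:
carry_out --motion '[[[0.8,0,0,0.01,0],[0.5,0,0,0,0],[0.2,0,0,0,0],[0.2,0,0,0,0],[0.2,0,0,0,0],[0.2,0,0,-0.1,0],[0.2,0,0,-0.3,0],[0.2,0,0,-0.5,0],[0.2,0,0,-0.5,0],[0.2,0,0,-0.5,0],[0.2,0,0,-0.6,0],[0.2,0,0,-0.6,0]]]'

```text
time_s: 32.05
tool_pos: [477.6, -196.5, 207.0]
orientation: [180.0, 0.0, 97.6]
ft_force: [0.7, -0.3, -0.2]
width: 68.3
gripper_force: 0.0
```

Call:
carry_out --motion '[[[0.2,0.4,0,-0.6,0],[0.2,0.4,0,-0.6,0],[0.2,0.4,0,-0.6,0],[0.2,0.3,0,-0.6,0],[0.2,0.1,0,-0.5,0],[0.2,0,0,-0.5,0],[0.2,0,0,0,0],[0.2,0,0,0,0]]]'

```text
time_s: 32.85
tool_pos: [466.9, -117.2, 375.5]
orientation: [179.9, 0.1, 97.6]
ft_force: [0.4, 0.4, -0.6]
width: 68.0
gripper_force: 0.0
```

Run:
```python
from h import *
s=bot.state();print({k:np.round(s[k],2).tolist() for k in('tool_pos','orientation','joint_positions')})
p,d,c=grab("wrist");P=cloud(p,d,c);cv2.imwrite("pics/w6.png",p[:,:,::-1]);np.save("pics/Pw6.npy",P)
z=P[...,2];x=P[...,0];y=P[...,1]
q=tray(P,p);print('tray',len(q),rect(q))
m=((z>74)&(z<90)&(x>360)&(x<580)&(y>-280)&(y<0)).astype(np.uint8)
k,l,st,_=cv2.connectedComponentsWithStats(m)
for i in range(1,k):
    if st[i,4]>60:q=P[l==i];print('pack',st[i],q.mean(0).round(1),rect(q))
m=(z>40)&(z<52)&(x>430)&(x<550)&(y<-225)&(y>-320)
q=P[m];print('fin',len(q),rect(q) if len(q)>5 else '')
```

```text
{'tool_pos': [466.95, -117.17, 375.53], 'orientation': [179.93, 0.06, 97.63], 'joint_positions': [42.31, 5.32, -37.82, 102.19, 3.45, 73.54, 11.28]}
tray 505 [array([ 512.5, -135.7]), array([ 59.3, 178.1]), np.float64(7.8)]
pack [242 125  28  35 955] [462.9 -84.6  81.3] [array([463.1, -85.1]), array([39.9, 49.6]), np.float64(7.1)]
pack [243 163  26  33 843] [ 470.5 -139.7   81.5] [array([ 470.3, -140.5]), array([38.5, 49.3]), np.float64(8.3)]
pack [243 199  26  31 796] [ 477.8 -195.    81.3] [array([ 477.9, -196.2]), array([39.9, 48.9]), np.float64(8.0)]
fin 286 [array([ 488. , -269.7]), array([12.5, 68.6]), np.float64(7.4)]
```

View pics/w6.png

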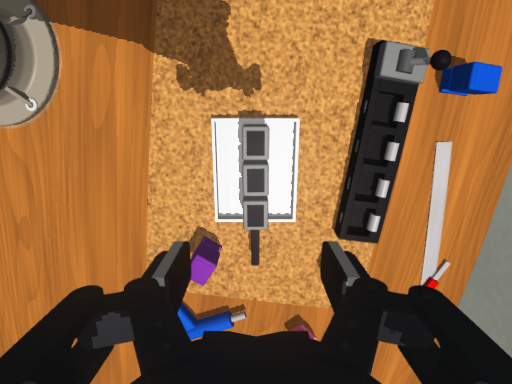

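All three packs stand in the tray at (257,142), (257,181) and (256,215), the dock is empty, and the fin is at (255,247). Next I'll move over the fin.

Call:
carry_out --motion '[[[0.5,-0.3,0,0,0],[0.5,-0.5,0,0,0],[0.5,-0.5,0,0.2,0],[0.5,-0.5,0,0.4,0],[0.5,-0.5,0,0.4,0],[0.5,-0.5,0,0.4,0],[0.5,-0.36,0,0.4,0],[0.5,-0.2,0,0.4,0],[0.5,0,0,0.5,0],[0.5,0,0,0.5,0],[0.5,0,0,0,0],[0.5,0,0,0,0]]]'

```text
time_s: 34.1
tool_pos: [488.9, -284.5, 214.1]
orientation: [-179.9, -0.1, 97.6]
ft_force: [0.2, 0.4, -0.4]
width: 42.0
gripper_force: 0.0
```

Run:
```python
from h import *
s=bot.state();print({k:np.round(s[k],2).tolist() for k in('tool_pos','orientation','joint_positions')})
for n in("wrist","side","scene"):
    p,d,c=grab(n);P=cloud(p,d,c);cv2.imwrite(f"pics/{n}_7.png",p[:,:,::-1])
    z=P[...,2];x=P[...,0];y=P[...,1]
    q=tray(P,p);print(n,'tray',len(q),rect(q))
    m=(z>40)&(z<52)&(x>455)&(x<550)&(y<-230)&(y>-320)
    q=P[m];print('fin',len(q),rect(q) if len(q)>5 else '')
```

```text
{'tool_pos': [488.86, -284.51, 214.09], 'orientation': [-179.91, -0.07, 97.59], 'joint_positions': [48.0, 21.67, -30.3, 104.33, 12.73, 57.5, 20.14]}
wrist tray 0 [array([0., 0.]), array([0., 0.]), np.float64(0.0)]
fin 897 [array([ 487. , -266.5]), array([13.1, 73.9]), np.float64(7.3)]
side tray 105 [array([ 521.3, -130.9]), array([ 55.1, 185.9]), np.float64(12.5)]
fin 25 [array([ 489.7, -283.7]), array([13.5, 35.9]), np.float64(6.2)]
scene tray 239 [array([ 515.9, -135.5]), array([ 62.6, 184. ]), np.float64(9.7)]
fin 137 [array([ 488.1, -269.6]), array([18.2, 76. ]), np.float64(7.5)]
```

Call:
carry_out --motion '[[[0.5,0.01,0,0.4,0],[0.5,0,0,0.5,0],[0.5,0,0,0.5,0],[0.5,0,0,0.5,0],[0.5,0,0,0.5,0],[0.5,0,0,0.5,0],[0.5,0,0,0.3,0],[0.5,0,0,0.2,0],[0.5,0,0,0.15,0],[0.5,0,0,0,0],[0.5,0,0,0,0]]]'

```text
time_s: 35.35
tool_pos: [489.9, -283.7, 37.8]
orientation: [179.9, 0.0, 97.6]
ft_force: [-0.1, -0.4, -0.6]
width: 42.7
gripper_force: 0.0
```

Call:
carry_out --motion '[[[1,0,0,0.01,0],[1,0,0,0,0],[1,0,0,0,0],[1,0,0,0,0],[1,0,0,0,0],[1,0,0,0,0]]]' --grip_force 60

```text
time_s: 35.95
tool_pos: [489.8, -283.7, 37.4]
orientation: [180.0, 0.1, 97.6]
ft_force: [-0.7, 0.5, 5.8]
width: 12.7
gripper_force: 60.5
```

Call:
carry_out --motion '[[[0.5,0,0,0,0],[0.5,0,0,0,0],[0.5,0,0,0,0],[0.5,0,0,0.1,0],[0.5,0,0,0.08,0],[0.5,0,0,0,0],[0.5,0,0,0,0],[1,0,0,0,0],[1,0,0,0,0],[1,0,0,0,0],[1,0,0,0,0],[1,0,0,0,0]]]'

```text
time_s: 37.15
tool_pos: [489.5, -283.5, 27.9]
orientation: [180.0, 0.0, 97.6]
ft_force: [-0.3, 0.9, 3.3]
width: 12.9
gripper_force: 59.9
```

Run:
```python
from h import *
th=np.radians(88.6);ux=np.array([np.cos(th),np.sin(th)]);uy=np.array([-ux[1],ux[0]]);o=np.array([472.5,310])
for n in("Pw2","Pscene","Pside","Ps2"):
    P=np.load(f"pics/{n}.npy").reshape(-1,3);z=P[:,2]
    l=(P[:,:2]-o)@np.c_[ux,uy]
    for nm,zl,zh in(("guide",29,38),("shelf",150,166)):
        k=(z>zl)&(z<zh)&(abs(l[:,1])<105)&(l[:,0]>-140)&(l[:,0]<130)
        L=l[k];print(n,nm,'x',L[:,0].min().round(1),L[:,0].max().round(1))
        for sgn in(1,-1):
            for a,b in((-130,-95),(-88,-30),(-30,30),(30,88)):
                q=L[(L[:,1]*sgn>60)&(L[:,0]>a)&(L[:,0]<b)]
                if len(q)>8:print('   ',sgn,(a,b),len(q),np.percentile(q[:,1],[2,50,98]).round(1))
```

```text
Pw2 guide x -91.2 98.8
    1 (-88, -30) 144 [67.7 77.3 88.4]
    1 (-30, 30) 166 [67.6 77.9 88.6]
    1 (30, 88) 103 [67.8 76.5 88.1]
    -1 (-88, -30) 146 [-86.6 -75.8 -66.4]
    -1 (-30, 30) 170 [-87.1 -77.  -66.5]
    -1 (30, 88) 105 [-86.6 -75.2 -67.2]
Pw2 shelf x -57.2 98.5
    1 (-88, -30) 231 [61.8 80.  88.8]
    1 (-30, 30) 603 [61.2 79.7 88.5]
    1 (30, 88) 442 [70.8 82.5 88.7]
    -1 (-88, -30) 235 [-87.3 -79.1 -62.3]
    -1 (-30, 30) 585 [-87.5 -78.5 -60.8]
    -1 (30, 88) 530 [-87.  -79.8 -69.6]
Pscene guide x -96.5 97.3
    1 (-88, -30) 63 [66.2 75.8 89.8]
    1 (-30, 30) 65 [66.4 75.5 88.7]
    1 (30, 88) 62 [68.  75.7 89.4]
    -1 (-88, -30) 60 [-88.2 -83.2 -65.2]
    -1 (-30, 30) 83 [-87.5 -79.  -63.6]
    -1 (30, 88) 80 [-88.5 -80.  -66.8]
Pscene shelf x -62.2 99.7
    1 (-88, -30) 38 [64.8 78.5 87.1]
    1 (-30, 30) 62 [62.5 77.9 88.4]
    -1 (-88, -30) 57 [-89.3 -82.7 -62.5]
    -1 (-30, 30) 95 [-89.6 -83.2 -61. ]
    -1 (30, 88) 108 [-90.2 -80.4 -62.8]
Pside guide x -90.4 102.3
    1 (-88, -30) 83 [67.1 80.2 88.3]
    1 (-30, 30) 183 [67.2 77.5 87.6]
    1 (30, 8
[... 170 characters left out ...]

    1 (-88, -30) 68 [61.2 80.5 88.3]
    1 (-30, 30) 177 [61.1 80.3 88. ]
    1 (30, 88) 210 [64.  79.5 87.7]
    -1 (-88, -30) 65 [-87.6 -77.6 -60.9]
    -1 (-30, 30) 125 [-88.6 -80.  -61.8]
    -1 (30, 88) 114 [-88.7 -82.  -63.9]
Ps2 guide x -95.8 99.4
    1 (-88, -30) 59 [66.4 76.9 90.1]
    1 (-30, 30) 69 [67.2 74.4 89.8]
    1 (30, 88) 59 [66.3 77.3 91.5]
    -1 (-88, -30) 63 [-87.2 -82.6 -65.8]
    -1 (-30, 30) 84 [-89.5 -79.5 -65.4]
    -1 (30, 88) 76 [-88.5 -79.1 -64. ]
Ps2 shelf x -62.1 95.8
    1 (-88, -30) 41 [61.7 75.9 89. ]
    1 (-30, 30) 63 [61.3 77.2 89.8]
    -1 (-88, -30) 57 [-89.2 -81.9 -62.5]
    -1 (-30, 30) 96 [-90.6 -83.9 -62.5]
    -1 (30, 88) 115 [-90.3 -80.6 -64.2]
```

Call:
carry_out --motion '[[[1,0,0,0,0.1],[1,0,0,0,0.15],[1,0,0,0,0.15],[1,0,0,0,0.15],[1,0,0,0,0.15],[1,0,0,0,0.15],[1,0,0,0,0.1],[1,0,0,0,0.1],[1,0,0,0,0],[1,0,0,0,0]]]'

```text
time_s: 38.15
tool_pos: [488.7, -283.4, 27.8]
orientation: [-179.9, 0.0, 88.6]
ft_force: [-3.2, 1.2, 6.9]
width: 13.3
gripper_force: 60.6
```

Call:
carry_out --motion '[[[1,0.05,-0.01,0,0],[1,0.1,-0.02,0,0],[1,0.15,-0.04,0,0],[1,0.2,-0.06,0,0],[1,0.2,-0.06,0,0],[1,0.2,-0.06,0,0],[1,0.2,-0.06,0,0],[1,0.2,-0.06,0,0],[1,0.2,-0.06,0,0],[1,0.2,-0.06,0,0],[1,0.2,-0.06,0,0],[1,0.2,-0.06,0,0]]]'

```text
time_s: 39.35
tool_pos: [461.4, -177.2, 27.8]
orientation: [180.0, 0.0, 88.6]
ft_force: [2.1, -5.1, 4.6]
width: 13.5
gripper_force: 60.4
```

Call:
carry_out --motion '[[[1,0.2,0,0,0],[1,0.25,0,0,0],[1,0.25,0,0,0],[1,0.25,0,0,0],[1,0.25,0,0,0],[1,0.25,0,0,0],[1,0.25,0,0,0],[1,0.2,0,0,0],[1,0.2,0,0,0],[1,0.15,0,0,0],[1,0.05,0,0,0],[1,0,0,0,0]]]'

```text
time_s: 40.55
tool_pos: [463.4, -62.1, 27.8]
orientation: [-179.9, 0.0, 88.7]
ft_force: [-0.2, -4.4, 9.4]
width: 13.6
gripper_force: 60.9
```

Run:
```python
from h import *
s=bot.state();print({k:np.round(s[k],2).tolist() for k in('tool_pos','orientation','joint_positions','width','ft_force')})
for n in("wrist","side","scene"):
    p,d,c=grab(n);P=cloud(p,d,c);cv2.imwrite(f"pics/{n}_8.png",p[:,:,::-1]);np.save(f"pics/P{n}_8.npy",P)
    z=P[...,2];x=P[...,0];y=P[...,1]
    q=tray(P,p);print(n,'tray',len(q),rect(q))
    m=((z>72)&(z<90)&(x>360)&(x<580)&(y>-60)&(y<200)).astype(np.uint8)
    k,l,st,_=cv2.connectedComponentsWithStats(m)
    for i in range(1,k):
        if st[i,4]>60:q=P[l==i];print('pack',st[i],q.mean(0).round(1),rect(q))
```

```text
{'tool_pos': [463.42, -62.15, 27.82], 'orientation': [-179.94, 0.03, 88.65], 'joint_positions': [18.21, 29.31, -21.99, 124.45, 21.65, 29.89, -21.54], 'width': 13.56, 'ft_force': [-0.23, -4.45, 9.43]}
wrist tray 0 [array([0., 0.]), array([0., 0.]), np.float64(0.0)]
pack [  177     0   159   153 22743] [465.6  19.8  81.7] [array([465.7,  19.3]), array([39. , 40.5]), np.float64(89.1)]
pack [  83  288  150   64 3498] [432.5 -49.5  81.6] [array([433.9, -52. ]), array([45.2, 16.1]), np.float64(4.6)]
pack [ 277  289  153   60 3362] [494.9 -50.5  81.8] [array([493.5, -51.8]), array([16.3, 46.8]), np.float64(89.9)]
side tray 97 [array([535.5,  66.3]), array([154.8,  30.3]), np.float64(78.0)]
pack [243 210  32  43 608] [466.2  89.8  79.2] [array([467.4,  84.6]), array([162.6,  40.8]), np.float64(88.8)]
scene tray 201 [array([512.1,  80.3]), array([186.4,  61.8]), np.float64(89.6)]
pack [259 161  52  21 477] [472.7  74.1  79.7] [array([468.6,  79.9]), array([164.7,  46.3]), np.float64(88.5)]
```

View pics/wrist_8.png

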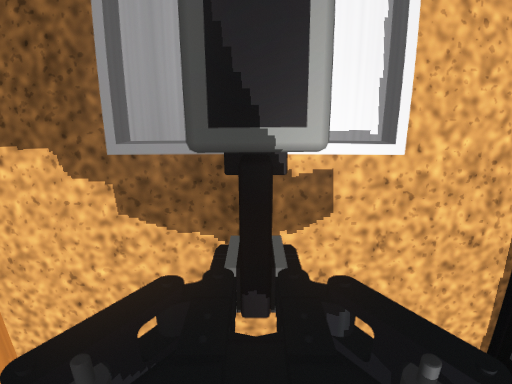

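The tray hangs straight off the gripper, its rim's near edge at row 150, cols 107-405, with the fin centred at col 256 and the packs upright. I'll check its lateral position against the rack line.

Run:
```python
from h import *
th=np.radians(88.6);ux=np.array([np.cos(th),np.sin(th)]);uy=np.array([-ux[1],ux[0]]);o=np.array([472.5,310])
for n in("wrist","side","scene"):
    P=np.load(f"pics/P{n}_8.npy").reshape(-1,3);z=P[:,2];l=(P[:,:2]-o)@np.c_[ux,uy]
    L=l[(z>17)&(z<27)&(abs(l[:,1])<85)&(l[:,0]>-330)&(l[:,0]<-130)]
    for a in range(-320,-140,30):
        q=L[(L[:,0]>a)&(L[:,0]<a+30)]
        if len(q)>5:print(n,a,len(q),np.percentile(q[:,1],[2,98]).round(1))
    print(n,'x',np.percentile(L[:,0],[1,99]).round(1))
```

```text
wrist -320 3875 [-71.1  71.6]
wrist -290 2237 [-71.5  72. ]
wrist -260 816 [-71.4  72. ]
wrist x [-326.5 -250.6]
side -320 73 [-71.3  71.6]
side -290 30 [-71.8  71.8]
side -260 32 [-72.1  71.7]
side -230 36 [-71.5  71.7]
side -200 36 [-72.2  72.1]
side -170 68 [-72.1  71.5]
side x [-317.  -134.4]
scene -320 84 [-72.7   5. ]
scene -290 52 [-74.3 -11.1]
scene -260 47 [-74.4 -11.1]
scene -230 44 [-72.9 -11.4]
scene -200 41 [-73.9 -11. ]
scene -170 68 [-73.8 -11.1]
scene x [-328.5 -138.8]
```

Call:
carry_out --motion '[[[1,0.05,0,0,0],[1,0.1,0,0,0],[1,0.15,0,0,0],[1,0.2,0,0,0],[1,0.2,0,0,0],[1,0.2,0,0,0],[1,0.2,0,0,0],[1,0.2,0,0,0],[1,0.15,0,0,0],[1,0.1,0,0,0],[1,0.05,0,0,0],[1,0,0,0,0]]]'

```text
time_s: 41.9
tool_pos: [465.1, 17.0, 27.8]
orientation: [-179.9, 0.1, 88.6]
ft_force: [0.2, -4.7, 10.2]
width: 12.9
gripper_force: 61.2
```

Call:
carry_out --motion '[[[1,0.05,0,0,0],[1,0.1,0,0,0],[1,0.15,0,0,0],[1,0.2,0,0,0],[1,0.2,0,0,0],[1,0.2,0,0,0],[1,0.2,0,0,0],[1,0.2,0,0,0],[1,0.15,0,0,0],[1,0.1,0,0,0],[1,0.05,0,0,0],[1,0,0,0,0]]]'

```text
time_s: 43.1
tool_pos: [466.8, 96.4, 27.8]
orientation: [-179.9, 0.1, 88.6]
ft_force: [-0.0, -6.3, 12.7]
width: 13.2
gripper_force: 61.4
```

Call:
carry_out --motion '[[[1,0.05,0,0,0],[1,0.1,0,0,0],[1,0.15,0,0,0],[1,0.2,0,0,0],[1,0.2,0,0,0],[1,0.2,0,0,0],[1,0.15,0,0,0],[1,0.1,0,0,0],[1,0.05,0,0,0],[1,0.04,0,0,0],[1,0.04,0,0,0],[1,0,0,0,0]]]'

```text
time_s: 44.3
tool_pos: [468.3, 159.4, 27.8]
orientation: [-179.9, 0.2, 88.6]
ft_force: [-0.1, -7.9, 13.6]
width: 13.3
gripper_force: 61.7
```

Call:
carry_out --motion '[[[1,0.03,0,0,0],[1,0.03,0,0,0],[1,0,0,0,0]]]'

```text
time_s: 44.6
tool_pos: [468.4, 162.1, 27.8]
orientation: [-179.9, 0.2, 88.5]
ft_force: [0.5, -9.0, 13.0]
width: 13.2
gripper_force: 61.7
```

Call:
carry_out --motion '[[[1,0.03,0,0,0],[1,0.03,0,0,0],[1,0.03,0,0,0],[1,0,0,0,0],[1,0,0,0,0]]]'

```text
time_s: 45.1
tool_pos: [468.6, 166.1, 27.8]
orientation: [-179.9, 0.3, 88.5]
ft_force: [1.0, -10.4, 14.5]
width: 13.1
gripper_force: 61.8
```

Call:
carry_out --motion '[[[1,0.02,0,0,0],[1,0.02,0,0,0],[1,0,0,0,0],[1,0,0,0,0]]]'

```text
time_s: 45.5
tool_pos: [468.5, 166.1, 27.8]
orientation: [-179.8, 0.4, 88.4]
ft_force: [-0.1, -15.7, 18.4]
width: 13.1
gripper_force: 62.4
```

Call:
carry_out --motion '[[[1,0.03,0,0,0],[1,0.03,0,0,0],[1,0,0,0,0],[1,0,0,0,0]]]'

```text
time_s: 45.9
tool_pos: [468.5, 166.1, 27.8]
orientation: [-179.8, 0.7, 88.4]
ft_force: [-0.8, -22.4, 22.6]
width: 13.2
gripper_force: 63.2
```

Call:
carry_out --motion '[[[1,-0.06,0,0,0],[1,0,0,0,0],[0.7,0,0,0,0],[0.5,0,0,0,0],[0.5,0,0,0,0],[0.5,0,0,0,0],[0.5,0,0,-0.1,0],[0.5,0,0,-0.2,0],[0.5,0,0,-0.4,0],[0.5,0,0,-0.5,0],[0.5,0,0,-0.5,0],[0.5,0,0,-0.5,0]]]'

```text
time_s: 47.1
tool_pos: [469.9, 170.8, 139.4]
orientation: [180.0, -0.0, 88.6]
ft_force: [0.1, -0.6, 0.3]
width: 42.6
gripper_force: 0.0
```

Call:
carry_out --motion '[[[0.5,-0.2,0,-0.4,0],[0.5,-0.4,0,-0.4,0],[0.5,-0.5,0,-0.4,0],[0.5,-0.5,0,-0.4,0],[0.5,-0.5,0,-0.2,0],[0.5,-0.4,0,0,0],[0.5,-0.2,0,0,0],[0.5,0,0,0,0],[0.5,0,0,0,0]]]'

```text
time_s: 48.0
tool_pos: [466.5, 36.6, 227.7]
orientation: [-180.0, -0.0, 88.6]
ft_force: [-0.6, 0.0, -0.6]
width: 42.5
gripper_force: 0.0
```

Run:
```python
from h import *
th=np.radians(88.6);ux=np.array([np.cos(th),np.sin(th)]);uy=np.array([-ux[1],ux[0]]);o=np.array([472.5,310])
s=bot.state();print({k:np.round(s[k],2).tolist() for k in('time_s','tool_pos','width','ft_force')})
ims=[]
for n in("side","scene","wrist"):
    p,d,c=grab(n);P=cloud(p,d,c);ims.append(p[:,:,::-1])
    l=(P[...,:2]-o)@np.c_[ux,uy];z=P[...,2]
    L=l[(z>40)&(z<52)&(abs(l[...,1])<15)&(l[...,0]>-200)&(l[...,0]<-70)]
    if len(L)>5:print(n,'fin',len(L),np.percentile(L,[2,50,98],axis=0).round(1).tolist())
    L=l[(z>74)&(z<88)&(abs(l[...,1])<30)&(abs(l[...,0])<95)]
    if len(L)>5:print(n,'packtops',len(L),np.percentile(L,[2,50,98],axis=0).round(1).tolist())
    k=P[(z>85)&(P[...,0]>600)&(P[...,0]<740)&(P[...,1]>20)&(P[...,1]<100)]
    if len(k)>5:print('knob',k.mean(0).round(1))
a=cv2.resize(ims[0][200:,150:340],(380,368));b=cv2.resize(ims[1][90:280,220:420],(400,380))[:368]
cv2.imwrite("pics/final.png",np.hstack([a,b]))
```

```text
{'time_s': 48.0, 'tool_pos': [466.53, 36.63, 227.66], 'width': 42.51, 'ft_force': [-0.6, 0.01, -0.58]}
side fin 58 [[-161.8, -6.0], [-132.9, 0.6], [-107.5, 6.9]]
side packtops 395 [[-78.2, -19.2], [55.3, 0.5], [82.2, 19.0]]
knob [687.6  67.6 107.3]
scene fin 109 [[-166.9, -11.2], [-122.7, -3.1], [-81.0, 9.3]]
scene packtops 280 [[-83.0, -21.8], [-25.4, -5.9], [73.1, 18.9]]
knob [694.6  54.5 108. ]
wrist fin 1118 [[-164.4, -6.0], [-127.8, 0.1], [-92.7, 7.1]]
knob [684.9  62.  109.2]
```

View pics/final.png

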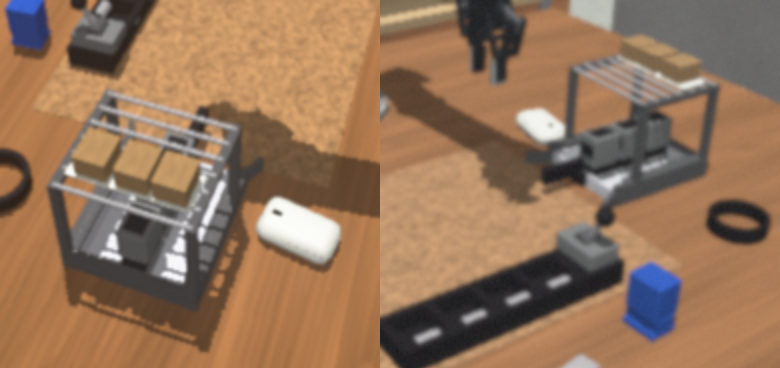

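The tray is home: the fin's end reads -164.4 mm against an expected -165. The three packs stand in the tray under the shelf, the dock is empty, the toggle leans to the far side, and the mouse and tape roll look undisturbed.

```bash
python3 -c "
from rig import bot
print(bot.sign_off())"
```

```text
the job is handed in; nothing more can be done
None
```

I handed the job in: the dock was switched off first, all three packs were moved into the tray, and the loaded tray was slid home against the rack's back stop, in about 48 s of robot time.

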